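# Find the loose-capped reagent bottle, close it and set it apart

## Task

One of the four amber bottles in the rack was left with its cap loose: find it by trying the caps with a twist in the closing direction (clockwise) while the bottles stand in the rack, and turn the loose cap closed until it stops. That bottle has to be checked, so take hold of it by its glass body, not by its cap, and set it down gently, upright on the floor of the spill tray. Leave the tightly capped bottles in the rack and the other glassware and tools where they are.

Things in the scene. Friction and masses are not known exactly. Their poses are not given: they have to be found in the camera images.
- bottle_a_center (a point): Centre of a square amber glass bottle, 62 mm above its underside; z up the bottle, x and y square to its sides. All four are alike: body 60 x 60 mm and 94 mm high, then shoulder and neck, black screw cap from 104 to 124 mm; 0.26 to 0.42 kg. It starts in any one of the rack's openings.
- cap_a_center (a point): Centre of the cap of the bottle with the same letter: round, ribbed, 46 mm across, 20 mm high, 52 mm above the bottle's centre point. Its z is the cap's axis.
- cap_a (a joint): How far that cap has turned on its bottle since the start, rad: 0 at the start, positive unscrewing (anticlockwise from above), negative closing (clockwise). A loose cap follows the fingers easily (0.03 N m), stays where it is left, and closing comes to its stop after about 0.6 rad (35 degrees), at -0.6; a tight cap does not turn either way.
- bottle_b_center (a point): Centre of a square amber glass bottle, 62 mm above its underside; z up the bottle, x and y square to its sides. All four are alike: body 60 x 60 mm and 94 mm high, then shoulder and neck, black screw cap from 104 to 124 mm; 0.26 to 0.42 kg. It starts in any one of the rack's openings.
- cap_b_center (a point): Centre of the cap of the bottle with the same letter: round, ribbed, 46 mm across, 20 mm high, 52 mm above the bottle's centre point. Its z is the cap's axis.
- cap_b (a joint): How far that cap has turned on its bottle since the start, rad: 0 at the start, positive unscrewing (anticlockwise from above), negative closing (clockwise). A loose cap follows the fingers easily (0.03 N m), stays where it is left, and closing comes to its stop after about 0.6 rad (35 degrees), at -0.6; a tight cap does not turn either way.
- bottle_c_center (a point): Centre of a square amber glass bottle, 62 mm above its underside; z up the bottle, x and y square to its sides. All four are alike: body 60 x 60 mm and 94 mm high, then shoulder and neck, black screw cap from 104 to 124 mm; 0.26 to 0.42 kg. It starts in any one of the rack's openings.
- cap_c_center (a point): Centre of the cap of the bottle with the same letter: round, ribbed, 46 mm across, 20 mm high, 52 mm above the bottle's centre point. Its z is the cap's axis.
- cap_c (a joint): How far that cap has turned on its bottle since the start, rad: 0 at the start, positive unscrewing (anticlockwise from above), negative closing (clockwise). A loose cap follows the fingers easily (0.03 N m), stays where it is left, and closing comes to its stop after about 0.6 rad (35 degrees), at -0.6; a tight cap does not turn either way.
- bottle_d_center (a point): Centre of a square amber glass bottle, 62 mm above its underside; z up the bottle, x and y square to its sides. All four are alike: body 60 x 60 mm and 94 mm high, then shoulder and neck, black screw cap from 104 to 124 mm; 0.26 to 0.42 kg. It starts in any one of the rack's openings.
- cap_d_center (a point): Centre of the cap of the bottle with the same letter: round, ribbed, 46 mm across, 20 mm high, 52 mm above the bottle's centre point. Its z is the cap's axis.
- cap_d (a joint): How far that cap has turned on its bottle since the start, rad: 0 at the start, positive unscrewing (anticlockwise from above), negative closing (clockwise). A loose cap follows the fingers easily (0.03 N m), stays where it is left, and closing comes to its stop after about 0.6 rad (35 degrees), at -0.6; a tight cap does not turn either way.
- rack: Fixed metal bottle rack, 230 x 230 mm, 44 mm high; origin at the centre of its underside. Bottles stand on its 6 mm floor, in four 64 mm square openings of its top plate at x, y = +-52.5 mm: 45 mm free between neighbouring bodies, which show from 44 to 100 mm high. In its opening a bottle can turn about 4 degrees with its cap, no more: twist 15 degrees or more to tell.
- tray: Fixed shallow grey plastic spill tray, 260 (x) by 200 mm (y), rim 30 mm high, floor 5 mm thick, walls 5 mm; origin at the centre of its underside. A small beaker stands in its corner at about x = +85, y = +50 mm; the rest is empty. Fixed bench equipment up to 0.5 m tall stands beyond 0.5 m to either side of the robot.
- beaker: Glass beaker, 56 mm across, 70 mm high, standing in one corner of the tray; origin at the centre of its underside. Leave it.
- flask: Round-bottomed flask in its cork ring, 100 mm across, 150 mm high, beyond the rack and tray; origin at the centre of its underside. Leave it.
- funnel: White plastic funnel standing mouth down, 90 mm across, 75 mm high; origin at the centre of its underside. Leave it.
- condenser: Glass condenser lying down, about 240 mm long, 33 mm thick; origin under its middle. Leave it.
- wash_bottle: Plastic wash bottle, 68 mm across, 190 mm high with its bent spout; origin at the centre of its underside. Leave it.
- spatula: Steel spatula lying on the table, 180 mm long; origin under its middle. Leave it.

How it is judged:
On the way:
1. the loose cap is found and closed: turned clockwise on its bottle to within 10 degrees of its stop, while the bottle stands in the rack (((value of joint cap_a below -0.42 rad and (horizontal distance between bottle_a_center and rack below 0.1 m and z of bottle_a_center in the frame of rack below 0.076 m and angle between bottle_a_center's own z axis and vertical below 0.12 rad)) or (value of joint cap_b below -0.42 rad and (horizontal distance between bottle_b_center and rack below 0.1 m and z of bottle_b_center in the frame of rack below 0.076 m and angle between bottle_b_center's own z axis and vertical below 0.12 rad)) or (value of joint cap_c below -0.42 rad and (horizontal distance between bottle_c_center and rack below 0.1 m and z of bottle_c_center in the frame of rack below 0.076 m and angle between bottle_c_center's own z axis and vertical below 0.12 rad)) or (value of joint cap_d below -0.42 rad and (horizontal distance between bottle_d_center and rack below 0.1 m and z of bottle_d_center in the frame of rack below 0.076 m and angle between bottle_d_center's own z axis and vertical below 0.12 rad)))), for 0.1 s.
At the end, for the whole second after the job is handed in: The once loose-capped bottle, cap still within 10 degrees of its closing stop, stands upright (4 degrees) and at rest on the spill tray's floor, wholly inside the rim; the three others stand fully down (8 mm) and upright (7 degrees) in the rack (((value of joint cap_a below -0.42 rad and x of bottle_a_center in the frame of tray between -0.1 and 0.1 m and y of bottle_a_center in the frame of tray between -0.07 and 0.07 m and z of bottle_a_center in the frame of tray between 0.061 and 0.073 m and angle between bottle_a_center's own z axis and vertical below 0.08 rad and linear speed of bottle_a below 0.02 m/s) or (value of joint cap_b below -0.42 rad and x of bottle_b_center in the frame of tray between -0.1 and 0.1 m and y of bottle_b_center in the frame of tray between -0.07 and 0.07 m and z of bottle_b_center in the frame of tray between 0.061 and 0.073 m and angle between bottle_b_center's own z axis and vertical below 0.08 rad and linear speed of bottle_b below 0.02 m/s) or (value of joint cap_c below -0.42 rad and x of bottle_c_center in the frame of tray between -0.1 and 0.1 m and y of bottle_c_center in the frame of tray between -0.07 and 0.07 m and z of bottle_c_center in the frame of tray between 0.061 and 0.073 m and angle between bottle_c_center's own z axis and vertical below 0.08 rad and linear speed of bottle_c below 0.02 m/s) or (value of joint cap_d below -0.42 rad and x of bottle_d_center in the frame of tray between -0.1 and 0.1 m and y of bottle_d_center in the frame of tray between -0.07 and 0.07 m and z of bottle_d_center in the frame of tray between 0.061 and 0.073 m and angle between bottle_d_center's own z axis and vertical below 0.08 rad and linear speed of bottle_d below 0.02 m/s)) and ((horizontal distance between bottle_a_center and rack below 0.1 m and z of bottle_a_center in the frame of rack below 0.076 m and angle between bottle_a_center's own z axis and vertical below 0.12 rad) or value of joint cap_a below -0.42 rad) and ((horizontal distance between bottle_b_center and rack below 0.1 m and z of bottle_b_center in the frame of rack below 0.076 m and angle between bottle_b_center's own z axis and vertical below 0.12 rad) or value of joint cap_b below -0.42 rad) and ((horizontal distance between bottle_c_center and rack below 0.1 m and z of bottle_c_center in the frame of rack below 0.076 m and angle between bottle_c_center's own z axis and vertical below 0.12 rad) or value of joint cap_c below -0.42 rad) and ((horizontal distance between bottle_d_center and rack below 0.1 m and z of bottle_d_center in the frame of rack below 0.076 m and angle between bottle_d_center's own z axis and vertical below 0.12 rad) or value of joint cap_d below -0.42 rad)); the robot touches nothing.
It fails at once if a bottle lifted by its cap: raised by more than 20 mm with the fingers pressing on its cap with over 2 N ((z of bottle_a_center in the frame of rack above 0.088 m and contact force between the fingers and cap_a above 2 N) or (z of bottle_b_center in the frame of rack above 0.088 m and contact force between the fingers and cap_b above 2 N) or (z of bottle_c_center in the frame of rack above 0.088 m and contact force between the fingers and cap_c above 2 N) or (z of bottle_d_center in the frame of rack above 0.088 m and contact force between the fingers and cap_d above 2 N)).
It fails at once if a bottle dropped: moving faster than 0.5 m/s with no finger on it ((linear speed of bottle_a above 0.5 m/s and contact force between the fingers and bottle_a below 0.05 N) or (linear speed of bottle_b above 0.5 m/s and contact force between the fingers and bottle_b below 0.05 N) or (linear speed of bottle_c above 0.5 m/s and contact force between the fingers and bottle_c below 0.05 N) or (linear speed of bottle_d above 0.5 m/s and contact force between the fingers and bottle_d below 0.05 N)).
It fails at once if a bottle tipped by more than 35 degrees (angle between any of bottle_a_center, bottle_b_center, bottle_c_center, bottle_d_center's own z axis and vertical above 0.6 rad).
It fails at once if other glassware or tools moved by more than 40 mm, or knocked over (distance of any of beaker, flask, funnel, condenser, wash_bottle, spatula from where it was at the start of the episode above 0.04 m or angle between any of beaker, flask, funnel, wash_bottle's own z axis and vertical above 0.5 rad).
It also fails if it takes over 64 s, if anything falls off the work surface, if the arm or the gripper's body presses on something with over 40 N, if the wrist force passes 120 N, or if a joint passes its speed limit or range.

## Robot

A 6-joint arm with a two-finger parallel gripper is mounted at the origin on the work surface. World frame = base frame: x ahead of the robot, y to its left, z up, the work surface at z = 0. Lengths are in m, angles in rad, forces in N, time in s.
With the tool pointing down it reaches from about 0.375 to 0.825 m from the base axis. Payload 5.5 kg.
Tool frame: the origin (TCP) lies between the finger pads; the fingertips stand 11 mm ahead of it and the grasp point (between the pads) lies 8 mm behind it; y points along the fingers, x is the direction in which the jaws open and shut, and the axes are right-handed (so a half turn about y gives the same grasp; the last joint's range is limited). The gripper opens to 85 mm and grips with 20 to 120 N. Pads are 22 mm wide; open, the fingers measure 114 mm over their backs; the gripper's body (76 mm by 85 mm) begins 54 mm behind the grasp point. The pads swing forward as they close: fully open they stand 13 mm farther back than shut.
Start: joints at [-1.211, 0.314, -0.047, 1.21, 0, 1.571], TCP at [0.211, -0.562, 0.242] pointing down, gripper open.
Joint ranges: [-2.67, 2.67], [-0.69, 1.73], [-1.03, 1.25], [-2.08, 2.16], [-1.42, 1.45], [-3.14, 3.14]. Speed limits (rad/s): [2.39, 2.39, 3.01, 3.14, 3.14, 3.14].

## Interface

Orientations are given as a unit quaternion [w, x, y, z].
In Python, from plant import monitor, cams, order gives the robot as it stands. The module is installed in compiled form; this text tells all that it offers.
- The arm moves only by the shell command python3 -m pendant 'ROWS' [OPENING] [FORCE]. ROWS is JSON, a list that holds one entry, the list of rows, each a list of 6 numbers: the shift along the world's x, y, z in mm, then the turn, a rotation vector about the world's x, y, z in rad. A call has 1 to 8 rows; each row is the pose to reach, as a shift and turn from the pose commanded when the call began; what a row does not reach only later rows make up. A row lasts 1/10 s, in which the tool goes at most 50 mm and 8.59 degrees, less where a joint would pass 70% of its speed; a pose out of reach is approached as far as the arm can. A call with a gripper value outside its range is refused whole. OPENING is the gripper's target within -1 to 1 (shut at 1, half-way at 0, fully open at -1), set as the call begins (- or left out, the last holds). The fingers move at their own pace and stop on an object; FORCE is the grip in N (left out, the last holds). Time passes only in rows, so rows that repeat a pose let the fingers close. It gives the time, the measured TCP pose, the force and the opening at its end, in the units of the state.
- monitor.get_obs(): the state, without advancing time (a new reading comes with each control period).
- cams.get_image(name): name is "scene" or "side" or "wrist"; returns the picture (384x512x3 uint8, blue, green, red); there is no depth.
- cams.camera_info(name): a dict with "fx", "fy", "cx", "cy" (pixels), "dist_coeffs" ([k1, k2, p1, p2, k3] as OpenCV has them; the pictures are not rectified), "camera_from_world" (4x4, takes a point from world to camera coordinates). Camera axes: x right, y down, z forward; pixel columns grow to the right and rows downward; lengths in m; the calibration is good to about 2 mm. A picture is of the moment at which its call begins: read the wrist's pose just before it. camera_info takes no time and is no camera call; for the wrist camera it gives the pose at the moment of the call.
- order.finish_job(): hands the job in, once; it reports no verdict.
The state is a dict: "time_s": time; "qpos": joint angles; "qvel": joint speeds; "joint_torque": joint torques, N m; "position": TCP position; "eef_rot": TCP orientation; "wrist_force": force on the tool from outside, world axes, zero at the start; "ft_torque": the same for the moment, N m; "finger_gap": finger opening in m.
Only numpy, scipy, OpenCV 4.12 (cv2) and the standard library are available. Lean on these libraries where they do the work, as an engineer would, in place of code of your own. Each camera call takes 0.05 s, during which the arm holds its last target.

## Working session

There is one attempt and no reset: what is moved stays moved. The work goes in short steps, Python scripts to look and compute and a shell command to move; the robot and the scene stay as the last step left them, time stands still between calls to the robot, and variables do not carry over. Pictures are saved under pics/ and viewed, and the job is handed in when it is done.

```bash
mkdir -p pics; cat > h.py <<'E'
import numpy as np, cv2
from plant import monitor, cams, order
def cam(n):
    i=cams.camera_info(n); K=np.array([[i['fx'],0,i['cx']],[0,i['fy'],i['cy']],[0,0,1.]]); return K,np.array(i['dist_coeffs'],float),np.array(i['camera_from_world'])
def ray(n,u,v,c=None):
    K,d,T=c or cam(n); p=cv2.undistortPoints(np.array([[[u,v]]],float),K,d)[0,0]
    R=T[:3,:3]; return -R.T@T[:3,3], R.T@np.array([p[0],p[1],1])
def atz(n,u,v,z,c=None):
    o,r=ray(n,u,v,c); return o+r*(z-o[2])/r[2]
def proj(n,P,c=None):
    K,d,T=c or cam(n); return cv2.projectPoints(np.atleast_2d(np.array(P,float)),cv2.Rodrigues(T[:3,:3])[0],T[:3,3],K,d)[0][:,0]
E
python3 - <<'E'
from h import *
o=monitor.get_obs(); print(o)
for n in ['scene','side']:
    cv2.imwrite(f'pics/{n}0.png',cams.get_image(n)); K,d,T=cam(n); print(n,-T[:3,:3].T@T[:3,3],T[2,:3])
E
```

```text
{'time_s': 0.0, 'qpos': array([-1.21098429e+00,  3.14221999e-01, -4.80886529e-02,  1.21024253e+00,
       -1.01156483e-06,  1.57078738e+00]), 'qvel': array([-0.00059507, -0.0008885 ,  0.00080307, -0.00035759,  0.0013881 ,
        0.00044911]), 'joint_torque': array([ 4.67870905e-04, -5.39595366e+01,  3.39745367e+01,  1.91927666e-02,
       -9.48768616e-05, -5.76494106e-07]), 'position': array([ 0.21105271, -0.56103039,  0.2414328 ]), 'eef_rot': array([ 0.58175363, -0.58104715,  0.40296986, -0.40194803]), 'wrist_force': array([-0.53858807, -0.68412969, -0.22138259]), 'ft_torque': array([-0.0119138 ,  0.00696862,  0.0156528 ]), 'finger_gap': 0.08511272467866655}
scene [ 1.14921791 -0.590174    0.91259446] [-0.50856728  0.43761089 -0.74152277]
side [-0.05672554  0.65675815  1.32468219] [ 0.4115413  -0.46922702 -0.78131924]
```

View pics/scene0.png

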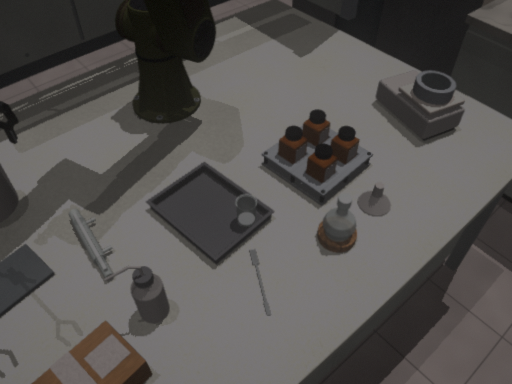

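View pics/side0.png

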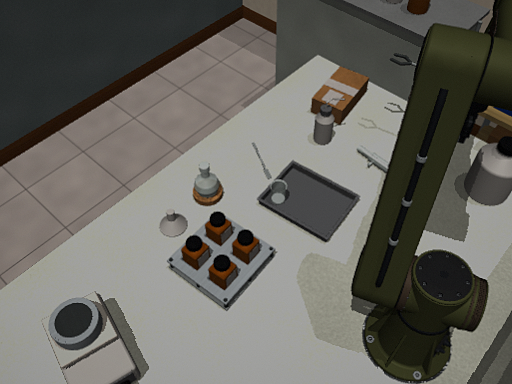

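```bash
python3 - <<'E'
from h import *
from scipy.spatial.transform import Rotation as R
q=monitor.get_obs()['eef_rot']; print(R.from_quat(q[[1,2,3,0]]).as_matrix().round(3))
a=cv2.imread('pics/side0.png')
cv2.imwrite('pics/side0z.png',cv2.resize(a[90:290,130:400],(799,592),interpolation=cv2.INTER_CUBIC))
a=cv2.imread('pics/scene0.png')
cv2.imwrite('pics/scene0z.png',cv2.resize(a[90:290,130:400],(799,592),interpolation=cv2.INTER_CUBIC))
E
```

```text
[[ 0.352 -0.001  0.936]
 [-0.936  0.001  0.352]
 [-0.002 -1.     0.   ]]
```

View pics/side0z.png

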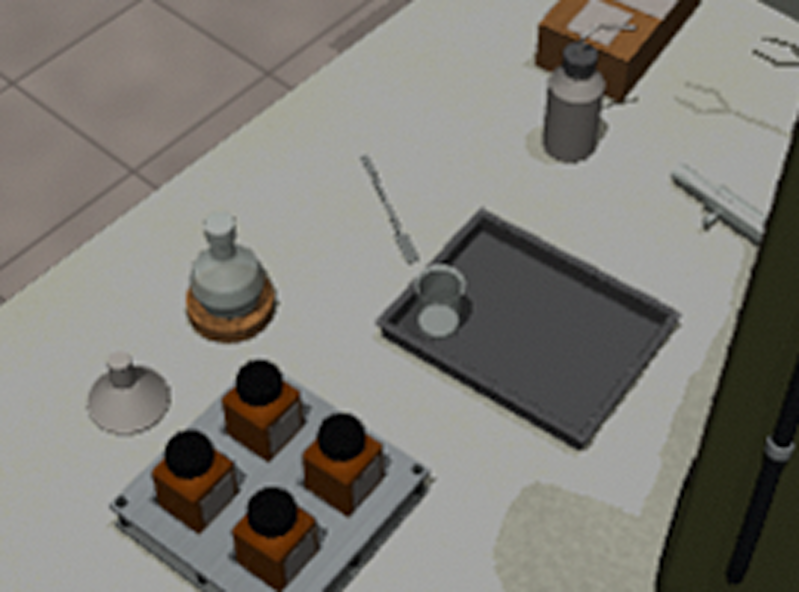

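View pics/scene0z.png

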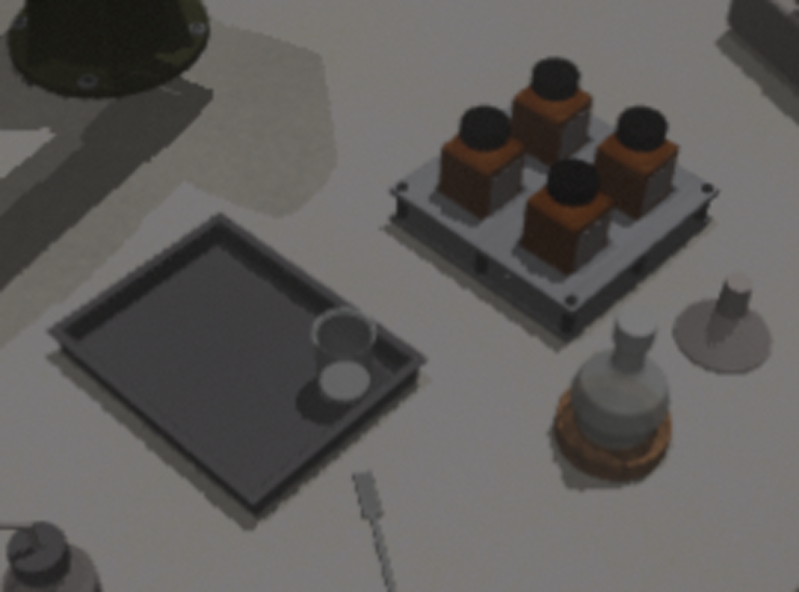

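```bash
cat > fit.py <<'E'
from h import *
from scipy.optimize import least_squares
s=2.96; off=np.array([130,90])
def px(l): return np.array(l,float)/s+off
caps={'side':px([(260,383),(190,455),(342,438),(270,512)]),'scene':px([(573,183),(641,130),(485,130),(555,80)])}
for k in range(4):
    print('cap',[atz(n,*caps[n][k],0.12).round(4)[:2] for n in caps])
tray={'side':px([(483,210),(680,320),(585,445),(380,322)]),'scene':px([(257,510),(53,332),(220,215),(425,360)])}
for k in range(4): print('tray',[atz(n,*tray[n][k],0.03).round(4)[:2] for n in tray])
for n,l in {'side':[(112,505),(432,470)],'scene':[(717,190),(392,188),(572,300)]}.items():
    for p in px(l): print('rack',n,atz(n,*p,0.044).round(4)[:2])
E
python3 fit.py
```

```text
cap [array([0.605 , 0.1174]), array([0.6147, 0.1149])]
cap [array([0.5952, 0.2221]), array([0.6058, 0.2174])]
cap [array([0.4995, 0.1102]), array([0.5112, 0.1058])]
cap [array([0.4935, 0.2152]), array([0.5016, 0.2102])]
tray [array([ 0.6351, -0.2742]), array([ 0.6548, -0.2783])]
tray [array([ 0.3673, -0.2948]), array([ 0.3861, -0.3028])]
tray [array([ 0.3466, -0.0931]), array([ 0.3624, -0.0992])]
tray [array([ 0.6139, -0.0699]), array([ 0.627 , -0.0716])]
rack side [0.6514 0.2871]
rack side [0.4401 0.0429]
rack scene [0.6623 0.2836]
rack scene [0.4536 0.0427]
rack scene [0.6697 0.068 ]
```

```bash
cat >> fit.py <<'E'
for n in caps:
    a=cv2.imread(f'pics/{n}0.png')[90:290,130:400]; a=cv2.resize(a,(799,592),interpolation=cv2.INTER_CUBIC)
    for p in list(caps[n])+list(tray[n]): cv2.drawMarker(a,tuple(((p-off)*s).astype(int)),(0,255,0),0,14,1)
    G=[]
    for x in np.arange(.3,.75,.1):
        for y in np.arange(-.3,.35,.1): G.append((x,y,0))
    cv2.imwrite(f'pics/{n}0m.png',a)
    print(n,cams.camera_info(n)['dist_coeffs'],cams.camera_info(n)['fx'],cams.camera_info(n)['cx'],cams.camera_info(n)['cy'],proj(n,[(0,0,0),(.21105,-.561,.2414)]))
E
python3 fit.py|tail -2
```

```text
scene [-0.09291398  0.          0.          0.          0.        ] 442.4906351665883 253.3592614216421 193.16496627096737 [[166.14019141 100.853096  ]
 [ -1.88841074 153.42515966]]
```

View pics/side0m.png

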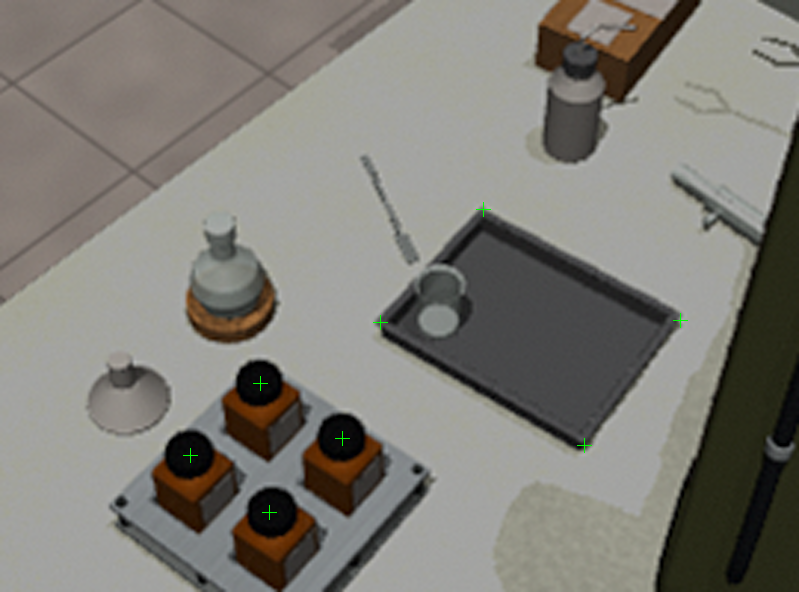

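View pics/scene0m.png

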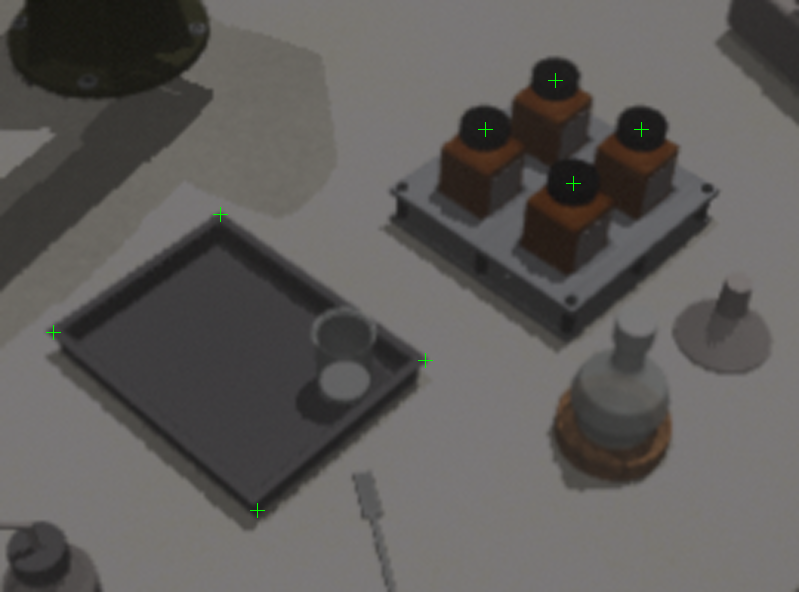

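```bash
cat > tri.py <<'E'
from fit import *
print('---')
for nm,d in (('cap',caps),('tray',tray)):
    for k in range(4):
        A=[];b=[]
        rs=[ray(n,*d[n][k]) for n in d]
        M=np.zeros((3,3));v=np.zeros(3)
        for o,r in rs:
            r=r/np.linalg.norm(r);P=np.eye(3)-np.outer(r,r);M+=P;v+=P@o
        X=np.linalg.solve(M,v); print(nm,X.round(4),[np.round(np.linalg.norm(proj(n,X)[0]-d[n][k]),2) for n in d])
print(cam('side'))
E
python3 tri.py|sed -n '/---/,$p'
```

```text
---
cap [0.6097 0.117  0.1153] [np.float64(0.93), np.float64(1.04)]
cap [0.6003 0.2214 0.1142] [np.float64(0.84), np.float64(0.86)]
cap [0.5043 0.1093 0.1138] [np.float64(0.94), np.float64(0.98)]
cap [0.4968 0.2142 0.1151] [np.float64(0.46), np.float64(0.44)]
tray [ 0.6444 -0.2779  0.0188] [np.float64(1.53), np.float64(2.25)]
tray [ 0.3729 -0.3007  0.018 ] [np.float64(0.94), np.float64(1.16)]
tray [ 0.3514 -0.0959  0.0207] [np.float64(1.02), np.float64(1.09)]
tray [ 0.6202 -0.0706  0.0236] [np.float64(1.26), np.float64(1.59)]
(array([[496.24697439,   0.        , 266.08732841],
       [  0.        , 496.24697439, 187.97021152],
       [  0.        ,   0.        ,   1.        ]]), array([-0.02321836,  0.        ,  0.        ,  0.        ,  0.        ]), array([[-0.74721095, -0.6645639 ,  0.00553317,  0.38674212],
       [-0.52183288,  0.58153317, -0.62410706,  0.41521561],
       [ 0.4115413 , -0.46922702, -0.78131924,  1.36651326],
       [ 0.        ,  0.        ,  0.        ,  1.        ]]))
```

```bash
python3 -m pendant '[[[20,48,10,0,0,0.08],[40,95,20,0,0,0.16],[60,142,30,0,0,0.24],[80,189,40,0,0,0.32],[100,236,50,0,0,0.40],[120,282,60,0,0,0.48],[140,329,60,0,0,0.56],[160,376,60,0,0,0.64]]]' - 25
python3 -m pendant '[[[20,47,0,0,0,0.08],[40,94,0,0,0,0.16],[60,140,0,0,0,0.24],[80,187,0,0,0,0.32],[100,234,0,0,0,0.40],[120,280,0,0,0,0.48],[140,320,0,0,0,0.56],[150,340,0,0,0,0.65]]]'
python3 - <<'E'
from h import *
o=monitor.get_obs(); print(o['qpos'].round(3),o['position'].round(4))
K,d,T=cam('wrist'); print(-T[:3,:3].T@T[:3,3],T[2,:3])
cv2.imwrite('pics/w1.png',cams.get_image('wrist'))
E
```

```text
time_s: 0.9
position: [0.3661, -0.1969, 0.3026]
eef_rot: [-0.679, 0.679, -0.198, 0.199]
wrist_force: [0.9, 0.0, -0.6]
finger_gap: 0.0855
time_s: 1.7
position: [0.5166, 0.145, 0.3014]
eef_rot: [0.707, -0.706, -0.03, 0.03]
wrist_force: [-0.2, 0.1, -0.2]
finger_gap: 0.0853
[ 2.730e-01  1.760e-01 -9.000e-02  1.305e+00  1.000e-03  1.758e+00] [0.5166 0.145  0.3014]
[0.50854062 0.22233905 0.43296298] [ 0.02594108 -0.30099479 -0.95327289]
```

View pics/w1.png

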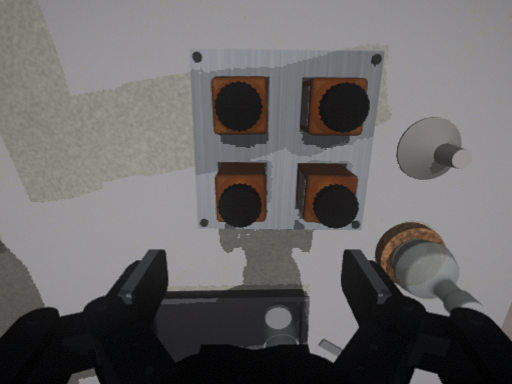

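```bash
python3 - <<'E'
from h import *
a=cv2.imread('pics/w1.png'); b=cv2.resize(a[40:240,180:400],(792,720)[:2] if 0 else (660,600),interpolation=cv2.INTER_CUBIC); cv2.imwrite('pics/w1z.png',b)
g=a.max(2); m=((g<40)).astype(np.uint8)
n,l,st,c=cv2.connectedComponentsWithStats(m[40:245,200:375])
for i in range(1,n):
    if st[i,4]>800: print(st[i],c[i]+[200,40], atz('wrist',*(c[i]+[200,40]),0.127))
for p in [(191,50),(384,50),(197,230),(362,230)]: print(atz('wrist',*p,0.044).round(4))
E
```

```text
[  15   42   47   49 1758] [238.08703072 106.01877133] [0.49402032 0.21627067 0.127     ]
[ 119   43   50   50 1914] [343.73667712 107.05747126] [0.59687156 0.22456371 0.127     ]
[  18  144   43   43 1441] [239.40041638 205.07633588] [0.50303575 0.11412671 0.127     ]
[ 113  144   45   44 1483] [335.18543493 205.76062036] [0.60611518 0.12267703 0.127     ]
[0.4301 0.2722 0.044 ]
[0.6561 0.2926 0.044 ]
[0.4447 0.0419 0.044 ]
[0.6762 0.0629 0.044 ]
```

View pics/w1z.png

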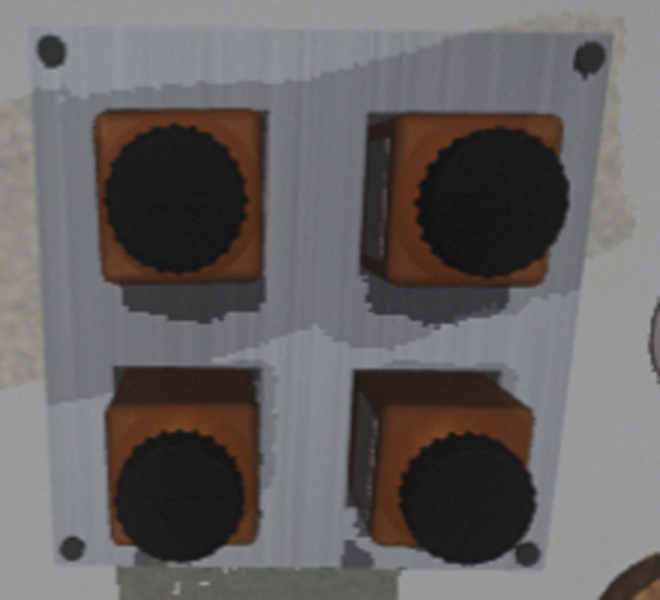

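```bash
python3 -m pendant '[[[-18,-42,-20,0,0,0],[-18,-42,-70,0,0,0],[-18,-42,-118,0,0,0],[-18,-42,-150,0,0,0],[-18,-42,-170,0,0,0],[-18,-42,-188,0,0,0],[-18,-42,-188,0,0,0]]]'
python3 - <<'E'
from h import *
o=monitor.get_obs(); print(o['qpos'].round(3),o['position'].round(4),o['ft_torque'].round(3))
cv2.imwrite('pics/w2.png',cams.get_image('wrist'))
cv2.imwrite('pics/s2.png',cams.get_image('side')[170:320,150:350].repeat(3,0).repeat(3,1))
E
```

```text
time_s: 2.45
position: [0.4951, 0.0986, 0.1115]
eef_rot: [-0.706, 0.707, 0.026, -0.03]
wrist_force: [-0.6, 0.2, 0.5]
finger_gap: 0.0854
[ 0.197  0.235 -0.466  0.875 -0.     1.689] [0.4951 0.0986 0.1115] [ 0.012  0.001 -0.001]
```

View pics/w2.png

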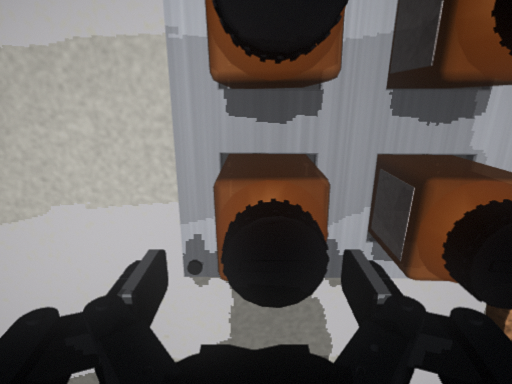

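View pics/s2.png

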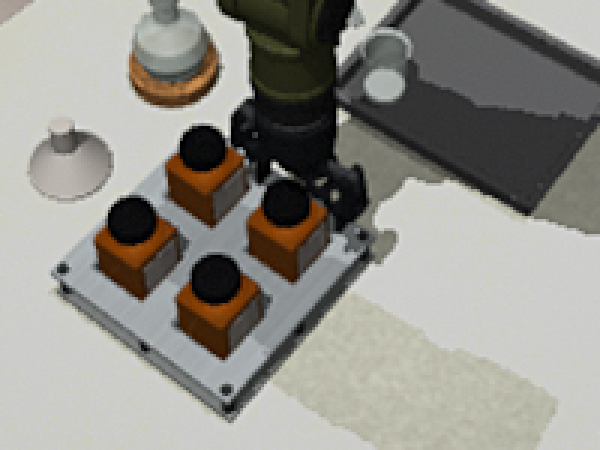

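```bash
python3 - <<'E'
from h import *
o=monitor.get_obs(); print(o['qvel'].round(3),o['position'].round(4))
print(atz('wrist',275,255,.13))
P=o['position']; 
print(proj('wrist',[[.503,.1125,.13]]))
E
```

```text
[ 0.001 -0.017  0.025  0.002  0.002 -0.   ] [0.4973 0.099  0.1142]
[0.50388853 0.11331803 0.13      ]
[[272.76830246 256.53736577]]
```

```bash
python3 -m pendant '[[[6,14,0,0,0,0],[6,14,0,0,0,0],[6,14,0,0,0,0]]]'
python3 -m pendant '[[[0,0,0,0,0,0],[0,0,0,0,0,0],[0,0,0,0,0,0],[0,0,0,0,0,0],[0,0,0,0,0,0]]]' 1 25
python3 - <<'E'
from h import *
o=monitor.get_obs(); print(o['qpos'].round(3),o['position'].round(4),o['ft_torque'].round(3),o['wrist_force'].round(2),o['finger_gap'])
E
```

```text
time_s: 2.85
position: [0.5046, 0.114, 0.1151]
eef_rot: [0.707, -0.706, -0.029, 0.028]
wrist_force: [0.3, 0.3, -0.8]
finger_gap: 0.0858
time_s: 3.35
position: [0.5035, 0.1132, 0.1144]
eef_rot: [0.707, -0.707, -0.028, 0.028]
wrist_force: [-2.0, 0.7, 3.5]
finger_gap: 0.0452
[ 0.221  0.248 -0.442  0.881  0.     1.713] [0.5035 0.1132 0.1144] [-0.062  0.329 -0.057] [-2.03  0.66  3.53] 0.045238512567866
```

Gripped the cap. Twist 20° clockwise.

```bash
python3 -m pendant '[[[0,0,0,0,0,-0.1],[0,0,0,0,0,-0.2],[0,0,0,0,0,-0.3],[0,0,0,0,0,-0.36],[0,0,0,0,0,-0.36]]]'
python3 - <<'E'
from h import *
o=monitor.get_obs(); print(o['qpos'].round(3),o['position'].round(4),o['ft_torque'].round(3),o['joint_torque'].round(2),o['wrist_force'].round(2),o['finger_gap'])
cv2.imwrite('pics/w3.png',cams.get_image('wrist'))
E
```

```text
time_s: 3.85
position: [0.5039, 0.1134, 0.1142]
eef_rot: [0.7, -0.7, 0.099, -0.099]
wrist_force: [-0.8, 0.6, -0.0]
finger_gap: 0.0451
[ 0.221  0.248 -0.442  0.88   0.     2.073] [0.5039 0.1134 0.1142] [ 0.124 -0.109 -0.014] [ -0.2  -45.6   29.61   0.15  -0.15   0.35] [-0.85  0.56 -0.01] 0.04508502561274234
```

View pics/w3.png

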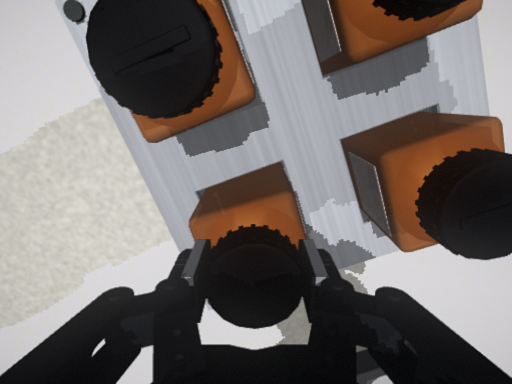

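```bash
python3 -m pendant '[[[0,0,0,0,0,-0.1],[0,0,0,0,0,-0.15]]]'
python3 - <<'E'
from h import *
o=monitor.get_obs(); print(o['qpos'].round(3),o['ft_torque'].round(3),o['joint_torque'].round(2),o['wrist_force'].round(2))
E
python3 -m pendant '[[[0,0,0,0,0,-0.1],[0,0,0,0,0,-0.2],[0,0,0,0,0,-0.2]]]'
python3 - <<'E'
from h import *
o=monitor.get_obs(); print(o['qpos'].round(3),o['ft_torque'].round(3),o['joint_torque'].round(2),o['wrist_force'].round(2))
cv2.imwrite('pics/w4.png',cams.get_image('wrist'))
E
```

```text
time_s: 4.1
position: [0.5044, 0.1134, 0.1143]
eef_rot: [0.691, -0.691, 0.151, -0.152]
wrist_force: [0.9, 0.7, -0.4]
finger_gap: 0.0449
[ 0.221  0.248 -0.442  0.88  -0.     2.224] [ 0.097 -0.247  0.093] [-3.000e-01 -4.597e+01  2.887e+01  8.400e-01  2.000e-02  2.000e-02] [ 0.95  0.72 -0.37]
time_s: 4.4
position: [0.5046, 0.1132, 0.1145]
eef_rot: [0.672, -0.672, 0.218, -0.22]
wrist_force: [1.9, -1.0, 0.6]
finger_gap: 0.0453
[ 2.210e-01  2.480e-01 -4.410e-01  8.800e-01 -1.000e-03  2.422e+00] [-0.172 -0.582 -0.007] [  0.55 -45.19  28.28   1.01   0.37   0.66] [ 1.85 -1.    0.59]
```

View pics/w4.png

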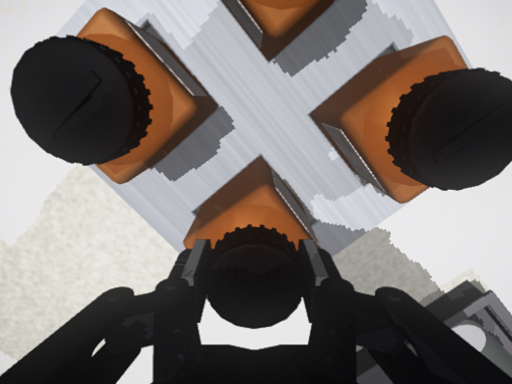

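```bash
python3 -m pendant '[[[0,0,0,0,0,0],[0,0,0,0,0,0],[0,0,10,0,0,0]]]' -1
python3 - <<'E'
from h import *
a=cams.get_image('wrist'); b=cv2.imread('pics/w2.png')
f=lambda i:np.clip(cv2.resize(i,None,fx=3,fy=3,interpolation=cv2.INTER_CUBIC).astype(float)*4,0,255)
cv2.imwrite('pics/w5.png',np.hstack([f(b[190:320,210:340]),f(a[190:320,190:320])]))
cv2.imwrite('pics/w5f.png',a)
E
```

```text
time_s: 4.75
position: [0.502, 0.113, 0.1231]
eef_rot: [-0.672, 0.673, -0.22, 0.218]
wrist_force: [-1.0, 0.6, 0.3]
finger_gap: 0.0847[ WARN:0@0.885] global loadsave.cpp:1063 imwrite_ Unsupported depth image for selected encoder is fallbacked to CV_8U.
```

View pics/w5.png

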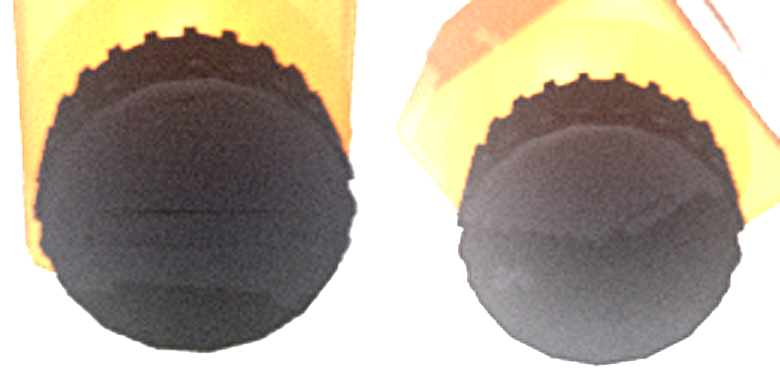

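View pics/w5f.png

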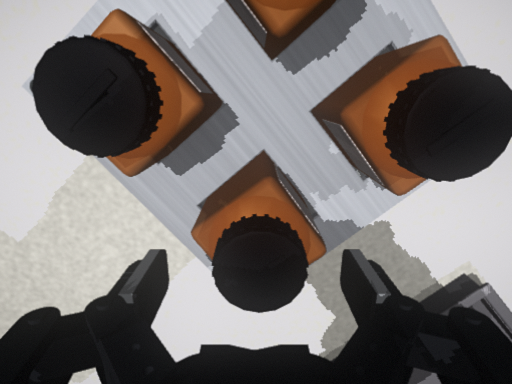

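```bash
python3 - <<'E'
from h import *
a=cv2.imread('pics/w5f.png').astype(np.float32).mean(2)
def f(c):
    c=cv2.resize(c,None,fx=4,fy=4,interpolation=cv2.INTER_CUBIC); c=cv2.GaussianBlur(c,(0,0),3); c=cv2.createCLAHE(6,(3,3)).apply(np.clip(c*4,0,255).astype(np.uint8)); return c
cv2.imwrite('pics/w5c.png',np.hstack([f(a[212:312,210:310]),f(a[60:160,50:150])]))
E
```

```text
(no output)
```

View pics/w5c.png

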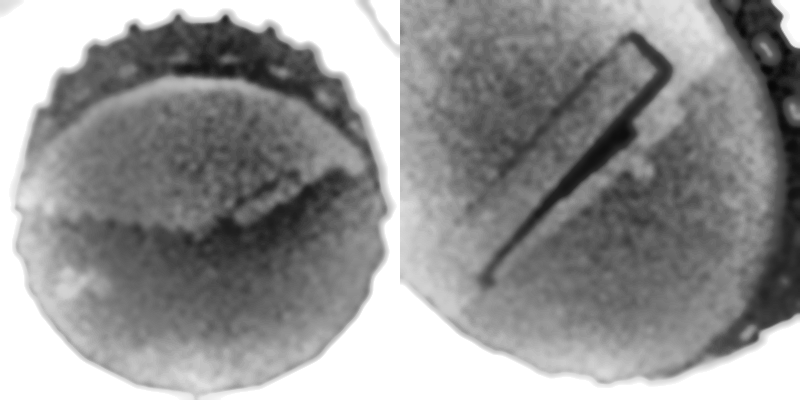

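```bash
python3 -m pendant '[[[0,0,45,0,0,0.1],[40,0,60,0,0,0.24],[85,5,60,0,0,0.38],[103,9,60,0,0,0.52],[103,9,60,0,0,0.66],[103,9,60,0,0,0.71],[103,9,60,0,0,0.71],[103,9,60,0,0,0.71]]]'
python3 - <<'E'
from h import *
o=monitor.get_obs(); print(o['qpos'].round(3),o['position'].round(4),o['ft_torque'].round(3),o['joint_torque'].round(2))
a=cams.get_image('wrist');cv2.imwrite('pics/w6.png',np.clip(a*2.,0,255).astype(np.uint8))
E
```

```text
time_s: 5.6
position: [0.6066, 0.1223, 0.1845]
eef_rot: [0.707, -0.707, -0.028, 0.027]
wrist_force: [-0.1, -0.4, -0.4]
finger_gap: 0.0852
[ 0.199  0.376 -0.093  1.102  0.     1.692] [0.6066 0.1223 0.1845] [ 0.035  0.032 -0.011] [-1.000e-02 -5.660e+01  3.315e+01 -0.000e+00  0.000e+00 -3.000e-02]
```

View pics/w6.png

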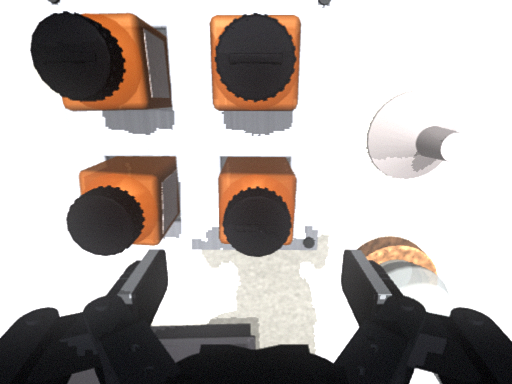

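```bash
python3 - <<'E'
from h import *
a=cv2.imread('pics/w6.png').astype(np.float32).mean(2)
def f(c):
    c=cv2.resize(c,(400,400),interpolation=cv2.INTER_CUBIC); c=cv2.GaussianBlur(c,(0,0),3); c=cv2.createCLAHE(6,(3,3)).apply(np.clip(c*2.5,0,255).astype(np.uint8)); return c
cv2.imwrite('pics/w6c.png',np.hstack([f(a[180:260,65:145]),f(a[182:262,217:297])]))
E
```

```text
(no output)
```

View pics/w6c.png

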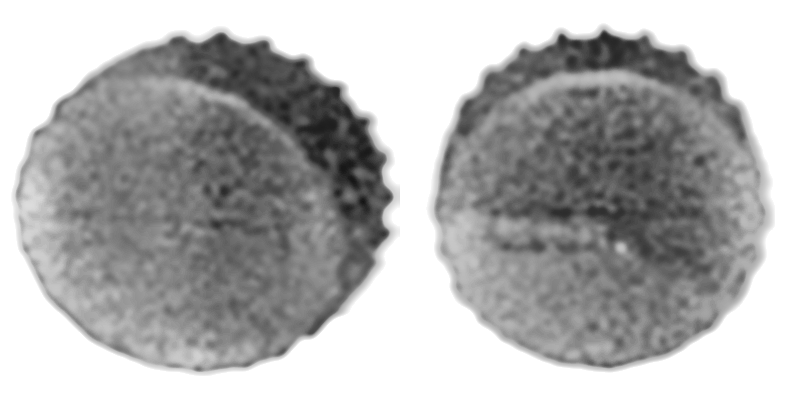

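SW's mark is still parallel to the rack, so that cap did not turn (tight). On to SE.

```bash
cat > st.py <<'E'
from h import *
import sys
o=monitor.get_obs(); print('q6',o['qpos'][5].round(3),'t6',o['joint_torque'][5].round(2),'p',o['position'].round(4),'ft',o['ft_torque'].round(3),'F',o['wrist_force'].round(1),'gap',round(o['finger_gap'],4))
E
python3 -m pendant '[[[0,0,-40,0,0,0],[0,0,-60,0,0,0],[0,0,-70,0,0,0],[0,0,-70,0,0,0]]]' >/dev/null; python3 st.py
python3 -m pendant '[[[0,0,0,0,0,0],[0,0,0,0,0,0],[0,0,0,0,0,0],[0,0,0,0,0,0],[0,0,0,0,0,0]]]' 1 35 >/dev/null; python3 st.py
python3 -m pendant '[[[0,0,0,0,0,-0.1],[0,0,0,0,0,-0.2],[0,0,0,0,0,-0.2]]]'>/dev/null; python3 st.py
python3 -m pendant '[[[0,0,0,0,0,-0.1],[0,0,0,0,0,-0.2],[0,0,0,0,0,-0.2]]]'>/dev/null; python3 st.py
python3 - <<'E'
from h import *
a=cams.get_image('wrist');cv2.imwrite('pics/w7.png',a)
E
```

```text
q6 1.691 t6 0.0 p [0.6056 0.1221 0.113 ] ft [ 0.035  0.019 -0.042] F [-0.7  0.2 -0.4] gap 0.0855
q6 1.691 t6 0.0 p [0.608  0.1225 0.1157] ft [-0.016 -0.035  0.008] F [ 0.2 -1.   5.7] gap 0.0455
q6 1.892 t6 0.55 p [0.6081 0.1236 0.1157] ft [ 0.768 -0.164 -0.073] F [0.9 1.9 7.1] gap 0.0446
q6 2.091 t6 0.55 p [0.61   0.1244 0.1166] ft [ 1.139 -0.862  0.006] F [4.3 4.1 7.3] gap 0.0446
```

```bash

python3 -m pendant '[[[0,0,0,0,0,0],[0,0,0,0,0,0],[0,0,30,0,0,0],[0,0,60,0,0,0.1],[-5,45,60,0,0,0.2],[-12,90,60,0,0,0.3],[-12,101,60,0,0,0.4],[-12,101,60,0,0,0.4]]]' -1 >/dev/null; python3 st.py
python3 -m pendant '[[[0,0,0,0,0,0]]]'  >/dev/null; python3 st.py
python3 - <<'E'
from h import *
a=cams.get_image('wrist');cv2.imwrite('pics/w8.png',np.clip(a*2.,0,255).astype(np.uint8))
E
```

```text
q6 1.85 t6 -0.56 p [0.5936 0.2247 0.1734] ft [-0.003  0.007  0.012] F [-0.2  0.3 -1.1] gap 0.0854
q6 1.853 t6 -0.05 p [0.5941 0.2226 0.1735] ft [-0.024  0.001  0.043] F [ 0.4 -0.8  1.4] gap 0.0855
```

View pics/w8.png

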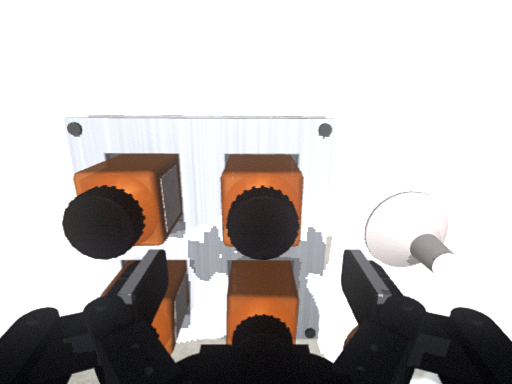

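```bash
python3 - <<'E'
from h import *
print(atz('wrist',263,225,.13),atz('wrist',104,224,.13))
E
```

```text
[0.5983213  0.22441155 0.13      ] [0.4982814  0.21743936 0.13      ]
```

```bash

python3 -m pendant '[[[4,2,-30,0,0,0],[4,2,-50,0,0,0],[4,2,-56,0,0,0],[4,2,-56,0,0,0]]]' >/dev/null; python3 st.py
python3 -m pendant '[[[0,0,0,0,0,0],[0,0,0,0,0,0],[0,0,0,0,0,0],[0,0,0,0,0,0],[0,0,0,0,0,0]]]' 1 35 >/dev/null; python3 st.py
python3 -m pendant '[[[0,0,0,0,0,-0.1],[0,0,0,0,0,-0.2],[0,0,0,0,0,-0.2]]]'>/dev/null; python3 st.py
python3 -m pendant '[[[0,0,0,0,0,-0.1],[0,0,0,0,0,-0.2],[0,0,0,0,0,-0.2]]]'>/dev/null; python3 st.py
```

```text
q6 1.852 t6 0.01 p [0.5979 0.2238 0.1172] ft [ 0.039 -0.034 -0.008] F [-0.6  0.5 -0.1] gap 0.0853
q6 1.852 t6 -0.04 p [0.5993 0.2255 0.1196] ft [-0.171  0.221 -0.029] F [-1.8 -1.6  6. ] gap 0.0447
q6 2.052 t6 0.59 p [0.6004 0.2267 0.1197] ft [ 0.715 -0.526 -0.028] F [3.1 2.1 4.7] gap 0.045
q6 2.251 t6 0.81 p [0.6017 0.2275 0.1204] ft [ 1.058 -1.069  0.304] F [4.8 4.8 5.8] gap 0.0447
```

```bash

python3 -m pendant '[[[0,0,0,0,0,0],[0,0,0,0,0,0],[0,0,30,0,0,0],[-20,-3,60,0,0,0.1],[-65,-7,60,0,0,0.2],[-104,-10,60,0,0,0.3],[-104,-10,60,0,0,0.4],[-104,-10,60,0,0,0.4]]]' -1 >/dev/null
python3 -m pendant '[[[0,0,0,0,0,0]]]'  >/dev/null; python3 st.py
python3 - <<'E'
from h import *
a=cams.get_image('wrist');cv2.imwrite('pics/w9.png',np.clip(a*2.,0,255).astype(np.uint8))
E
```

```text
q6 1.904 t6 -0.06 p [0.4948 0.2152 0.1781] ft [-0.015 -0.038  0.023] F [0.3 0.5 0. ] gap 0.0857
```

View pics/w9.png

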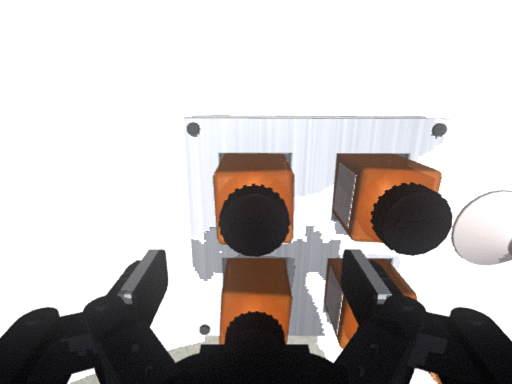

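```bash
python3 -c "
from h import *
print(atz('wrist',254,222,.13))"
python3 -m pendant '[[[0,1,-30,0,0,0],[0,1,-50,0,0,0],[0,1,-60,0,0,0],[0,1,-60,0,0,0]]]' >/dev/null; python3 st.py
python3 -m pendant '[[[0,0,0,0,0,0],[0,0,0,0,0,0],[0,0,0,0,0,0],[0,0,0,0,0,0],[0,0,0,0,0,0]]]' 1 35 >/dev/null; python3 st.py
python3 -m pendant '[[[0,0,0,0,0,-0.1],[0,0,0,0,0,-0.2],[0,0,0,0,0,-0.2]]]'>/dev/null; python3 st.py
python3 -m pendant '[[[0,0,0,0,0,-0.1],[0,0,0,0,0,-0.2],[0,0,0,0,0,-0.2]]]'>/dev/null; python3 st.py
```

```text
[0.49361    0.21729369 0.13      ]
q6 1.905 t6 0.01 p [0.494  0.2158 0.1166] ft [ 0.041  0.015 -0.029] F [-0.1 -0.1  0.5] gap 0.0855
q6 1.904 t6 -0.02 p [0.4953 0.2167 0.1194] ft [-0.054  0.276  0.041] F [-2.  -0.5  6.4] gap 0.0449
q6 2.105 t6 0.64 p [0.4955 0.2166 0.1193] ft [-0.153  0.016  0.012] F [-1.7  0.3  6.3] gap 0.0447
q6 2.303 t6 0.59 p [0.4958 0.2165 0.1193] ft [-0.253 -0.203 -0.092] F [ 0.6 -1.7  6.2] gap 0.0451
```

```bash

for i in 1; do python3 -m pendant '[[[0,0,0,0,0,-0.1],[0,0,0,0,0,-0.1]]]'>/dev/null; python3 st.py; done
python3 -m pendant '[[[0,0,0,0,0,-0.1],[0,0,0,0,0,-0.2],[0,0,0,0,0,-0.24],[0,0,0,0,0,-0.24]]]'>/dev/null; python3 st.py
python3 -m pendant '[[[0,0,0,0,0,0],[0,0,0,0,0,0],[0,0,30,0,0,0],[10,-15,70,0,0,0.1],[30,-30,110,0,0,0.2],[55,-40,130,0,0,0.3],[55,-40,130,0,0,0.4],[55,-40,130,0,0,0.5]]]' -1 >/dev/null
python3 -m pendant '[[[0,0,0,0,0,0.1],[0,0,0,0,0,0.2],[0,0,0,0,0,0.24],[0,0,0,0,0,0.24]]]'  >/dev/null; python3 st.py
python3 - <<'E'
from h import *
a=np.mean([cams.get_image('wrist').astype(float) for _ in range(6)],0);np.save('w10.npy',a)
cv2.imwrite('pics/w10.png',np.clip(a*2.,0,255).astype(np.uint8))
E
```

```text
q6 2.403 t6 0.52 p [0.496  0.2163 0.1193] ft [-0.373 -0.333  0.024] F [ 0.7 -1.2  4.8] gap 0.0447
q6 2.64 t6 1.22 p [0.4967 0.2167 0.1193] ft [-0.306 -1.159  0.978] F [3.8 0.1 4. ] gap 0.0451
q6 1.802 t6 -0.31 p [0.5488 0.1762 0.2474] ft [-0.027 -0.006  0.015] F [-0.2 -0.5 -0.3] gap 0.0853
```

View pics/w10.png

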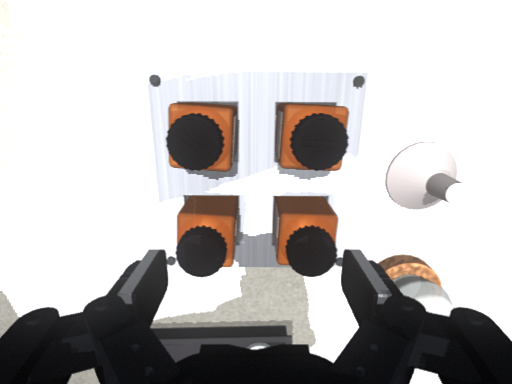

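```bash
python3 - <<'E'
from h import *
a=np.load('w10.npy').mean(2).astype(np.float32)
def f(c):
    c=cv2.resize(c,(300,300),interpolation=cv2.INTER_CUBIC); c=cv2.GaussianBlur(c,(0,0),2.5); c=cv2.createCLAHE(6,(2,2)).apply(np.clip(c*5,0,255).astype(np.uint8)); return c
g=lambda u,v:f(a[v-32:v+32,u-32:u+32])
cv2.imwrite('pics/w10c.png',np.vstack([np.hstack([g(195,142),g(319,142)]),np.hstack([g(202,250),g(311,250)])]))
E
```

```text
(no output)
```

View pics/w10c.png

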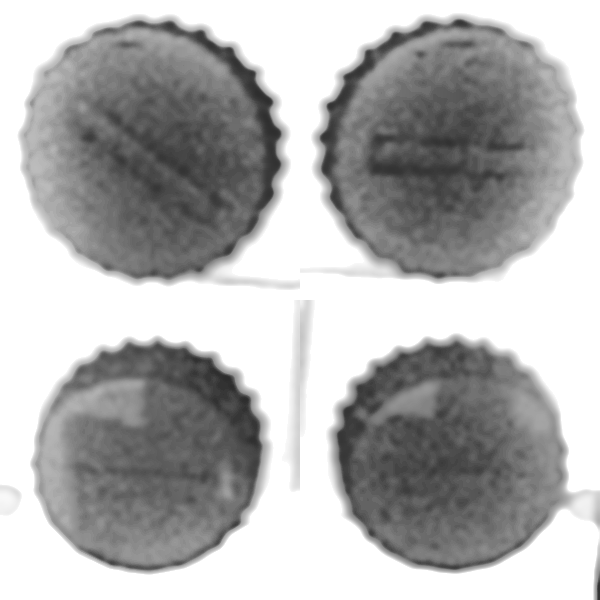

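```bash
cat >> st.py <<'E'
from scipy.spatial.transform import Rotation as R
q=o['eef_rot']; M=R.from_quat(q[[1,2,3,0]]).as_matrix(); print('yaw',np.arctan2(M[1,0],M[0,0]).round(3),'ydir',M[:,1].round(3),'t',o['time_s'])
E
python3 st.py
python3 - <<'E'
from h import *
for p in [(151,80),(366,73)]: pass
print(atz('wrist',195,142,.13),atz('wrist',319,142,.13),atz('wrist',202,250,.13),atz('wrist',311,250,.13))
E
```

```text
q6 1.803 t6 0.0 p [0.5495 0.1763 0.2481] ft [ 0.016  0.063 -0.005] F [ 0.  -0.9  0.2] gap 0.0855
yaw 0.079 ydir [-0.  0. -1.] t 14.2
[0.49603647 0.21629542 0.13      ] [0.59810609 0.22433277 0.13      ] [0.50439492 0.11724051 0.13      ] [0.60500945 0.12516555 0.13      ]
```

```bash

python3 -m pendant '[[[-36,26,-20,0,0,0],[-54,40,-50,0,0,0],[-54,40,-85,0,0,0],[-54,40,-110,0,0,0],[-54,40,-134,0,0,0],[-54,40,-134,0,0,0]]]' -1 >/dev/null;python3 st.py
python3 - <<'E'
from h import *
cv2.imwrite('pics/w11.png',np.clip(cams.get_image('wrist')*1.5,0,255).astype(np.uint8))
E
```

```text
q6 1.904 t6 0.0 p [0.4931 0.2153 0.1112] ft [-0.007  0.088 -0.001] F [-1.  -0.4  0.1] gap 0.0857
yaw 0.079 ydir [-0.005 -0.002 -1.   ] t 14.8
```

View pics/w11.png

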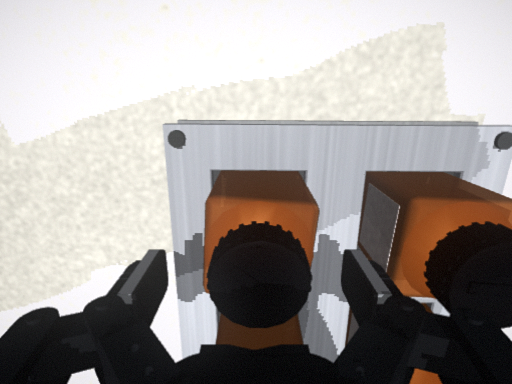

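```bash

python3 -m pendant '[[[2,0,-12,0,0,0],[2,0,-24,0,0,0],[2,0,-34,0,0,0],[2,0,-38,0,0,0],[2,0,-38,0,0,0]]]' >/dev/null;python3 st.py
python3 -m pendant '[[[0,0,0,0,0,0],[0,0,0,0,0,0],[0,0,0,0,0,0],[0,0,0,0,0,0],[0,0,0,0,0,0]]]' 1 40 >/dev/null; python3 st.py
```

```text
q6 1.902 t6 0.0 p [0.4971 0.216  0.0754] ft [0.042 0.036 0.056] F [-0.1  0.8  0.4] gap 0.0855
yaw 0.079 ydir [-0.001 -0.001 -1.   ] t 15.35
q6 1.902 t6 0.03 p [0.4973 0.2162 0.0767] ft [-0.376  0.772  0.045] F [-3.5 -1.9  6.6] gap 0.0599
yaw 0.079 ydir [-0. -0. -1.] t 15.85
```

```bash

python3 -m pendant '[[[0,0,5,0,0,0],[0,0,12,0,0,0],[0,0,20,0,0,0],[0,0,30,0,0,0],[0,0,40,0,0,0],[0,0,40,0,0,0]]]' - 45 >/dev/null;python3 st.py
python3 - <<'E'
from h import *
cv2.imwrite('pics/w12.png',np.clip(cams.get_image('wrist')*1.5,0,255).astype(np.uint8))
cv2.imwrite('pics/s12.png',cams.get_image('scene')[60:240,210:410].repeat(3,0).repeat(3,1))
E
```

```text
q6 1.902 t6 0.0 p [0.4991 0.2169 0.1182] ft [ 0.069 -0.022  0.011] F [-0.  -1.2 -3. ] gap 0.059
yaw 0.079 ydir [ 0.003  0.001 -1.   ] t 16.45
```

View pics/w12.png

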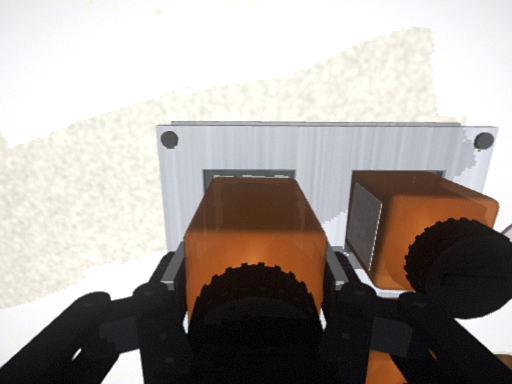

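View pics/s12.png

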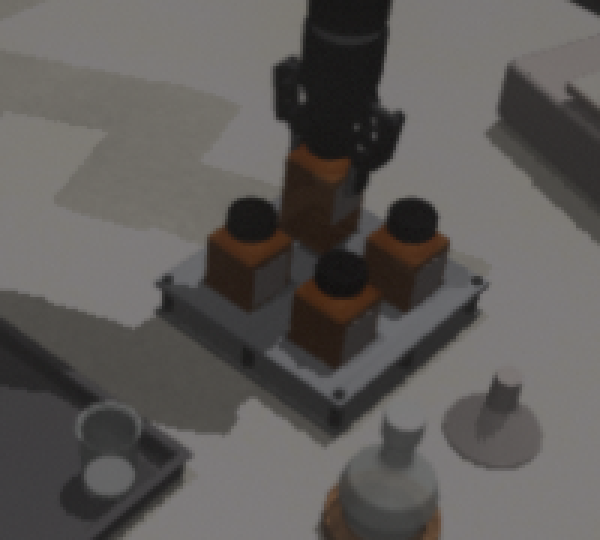

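```bash

python3 -m pendant '[[[0,0,25,0,0,0],[0,0,60,0,0,0],[0,0,95,0,0,0],[0,0,120,0,0,0],[0,0,132,0,0,0],[0,-15,132,0,0,0],[0,-45,132,0,0,0],[-2,-80,132,0,0,0]]]' >/dev/null;python3 st.py
python3 -m pendant '[[[-3,-40,0,0,0,0],[-6,-80,0,0,0,0],[-9,-120,0,0,0,0],[-12,-160,0,0,0,0],[-16,-200,0,0,0,0],[-20,-240,0,0,0,0],[-22,-275,0,0,0,0],[-22,-300,0,0,0,0]]]' >/dev/null
python3 -m pendant '[[[0,-20,0,0,0,0],[0,-32,0,0,0,0],[0,-32,0,0,0,0],[0,-32,0,0,0,0]]]' >/dev/null;python3 st.py
python3 - <<'E'
from h import *
cv2.imwrite('pics/w13.png',np.clip(cams.get_image('wrist')*1.7,0,255).astype(np.uint8))
cv2.imwrite('pics/s13.png',np.clip(cams.get_image('side')[80:280,180:400]*1.,0,255).astype(np.uint8).repeat(3,0).repeat(3,1))
cv2.imwrite('pics/c13.png',np.clip(cams.get_image('scene')[80:280,110:330]*1.7,0,255).astype(np.uint8).repeat(3,0).repeat(3,1))
E
```

```text
q6 1.757 t6 0.73 p [0.4947 0.1351 0.2461] ft [-0.045 -0.075 -0.002] F [ 0.1 -1.  -3.8] gap 0.0594
yaw 0.081 ydir [-0.003 -0.001 -1.   ] t 17.35
q6 1.1 t6 -0.02 p [ 0.473  -0.1953  0.2472] ft [-0.056  0.017  0.045] F [ 0.   0.3 -3.5] gap 0.0593
yaw 0.079 ydir [-0.002  0.001 -1.   ] t 18.55
```

View pics/w13.png

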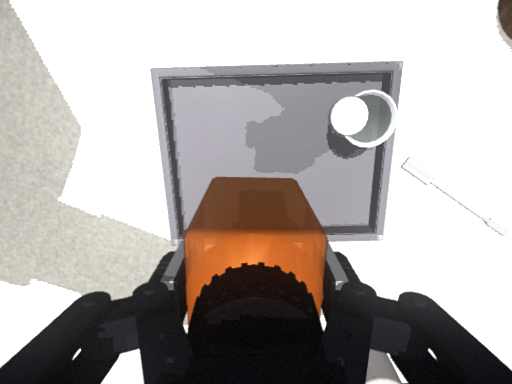

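View pics/s13.png

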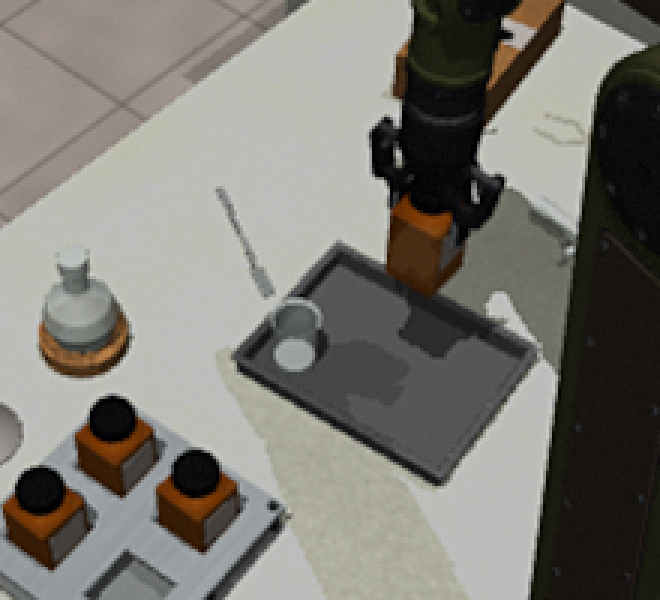

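View pics/c13.png

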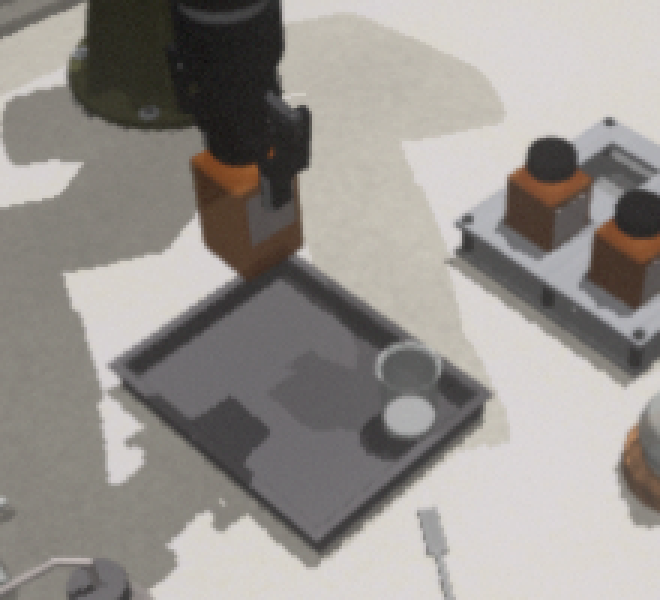

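```bash
python3 - <<'E'
from h import *
P=np.array([atz('wrist',*p,.03)[:2] for p in [(152,69),(402,62),(172,243),(383,240)]]);print(P.round(4),P.mean(0))
b=atz('wrist',352,116,.006);print('beaker',b)
E
```

```text
[[ 0.3539 -0.0954]
 [ 0.6204 -0.0672]
 [ 0.3748 -0.3015]
 [ 0.6442 -0.2756]] [ 0.49831423 -0.18495086]
beaker [ 0.5848873  -0.12724021  0.006     ]
```

```bash

python3 -m pendant '[[[0,0,-20,0,0,0],[0,0,-55,0,0,0],[0,0,-95,0,0,0],[0,0,-125,0,0,0],[0,0,-145,0,0,0],[0,0,-158,0,0,0],[0,0,-162,0,0,0],[0,0,-162,0,0,0]]]' >/dev/null;python3 st.py
```

```text
q6 1.1 t6 0.0 p [ 0.4739 -0.1954  0.0864] ft [ 0.006 -0.057  0.062] F [-0.1  0.2 -3.2] gap 0.0594
yaw 0.08 ydir [ 0.  0. -1.] t 19.5
```

```bash

python3 -m pendant '[[[0,0,-3,0,0,0],[0,0,-6,0,0,0],[0,0,-8,0,0,0],[0,0,-8,0,0,0],[0,0,-8,0,0,0]]]' >/dev/null;python3 st.py
python3 -m pendant '[[[0,0,-1,0,0,0],[0,0,-2,0,0,0],[0,0,-2,0,0,0]]]' >/dev/null;python3 st.py
```

```text
q6 1.1 t6 0.0 p [ 0.4737 -0.1957  0.0783] ft [-0.005 -0.009  0.01 ] F [-0.2  0.2 -3.9] gap 0.0596
yaw 0.079 ydir [ 0. -0. -1.] t 20.0
q6 1.1 t6 -0.0 p [ 0.4735 -0.1956  0.076 ] ft [ 0.023  0.042 -0.055] F [-0.1 -0.2 -3.9] gap 0.0596
yaw 0.079 ydir [-0.  0. -1.] t 20.3
```

```bash

python3 -m pendant '[[[0,0,-1,0,0,0],[0,0,-1,0,0,0]]]' >/dev/null;python3 st.py
python3 -m pendant '[[[0,0,-1,0,0,0],[0,0,-1,0,0,0]]]' >/dev/null;python3 st.py
```

```text
q6 1.1 t6 0.0 p [ 0.4737 -0.1958  0.0757] ft [0.195 0.428 0.012] F [-2.6  0.3  3.7] gap 0.0596
yaw 0.079 ydir [ 0. -0. -1.] t 20.5
q6 1.1 t6 0.0 p [ 0.4737 -0.1958  0.0756] ft [0.472 1.207 0.031] F [-5.7  2.2 13.3] gap 0.0595
yaw 0.079 ydir [ 0. -0. -1.] t 20.7
```

```bash

python3 -m pendant '[[[0,0,1,0,0,0],[0,0,1,0,0,0]]]' >/dev/null;python3 st.py
python3 -m pendant '[[[0,0,0,0,0,0],[0,0,0,0,0,0],[0,0,0,0,0,0],[0,0,0,0,0,0]]]' -1 20 >/dev/null;python3 st.py
python3 - <<'E'
from h import *
cv2.imwrite('pics/w14.png',np.clip(cams.get_image('wrist')*1.7,0,255).astype(np.uint8))
E
```

```text
q6 1.1 t6 0.01 p [ 0.4739 -0.1959  0.0757] ft [ 0.169  0.508 -0.004] F [-2.3 -0.5  5.5] gap 0.0592
yaw 0.079 ydir [ 0.001 -0.    -1.   ] t 20.9
q6 1.1 t6 0.0 p [ 0.4738 -0.1957  0.0751] ft [ 0.036  0.039 -0.033] F [-0.1  0.2 -0.4] gap 0.0856
yaw 0.079 ydir [ 0. -0. -1.] t 21.3
```

View pics/w14.png

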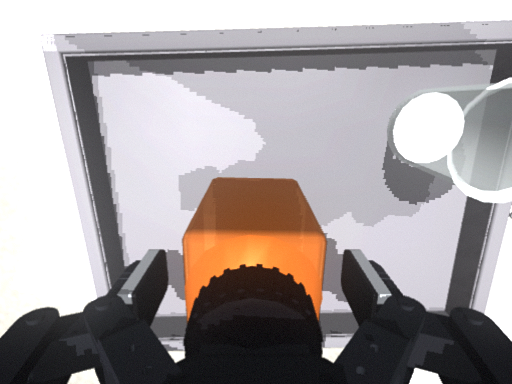

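```bash

python3 -m pendant '[[[0,0,8,0,0,0],[0,0,20,0,0,0],[0,0,40,0,0,0],[0,0,70,0,0,0],[0,0,110,0,0,0],[0,0,155,0,0,0],[0,0,200,0,0,0],[0,0,200,0,0,0]]]' >/dev/null;python3 st.py
python3 - <<'E'
from h import *
cv2.imwrite('pics/w15.png',np.clip(cams.get_image('wrist')*1.7,0,255).astype(np.uint8))
cv2.imwrite('pics/s15.png',np.clip(cams.get_image('side')[80:320,140:400]*1.,0,255).astype(np.uint8).repeat(2,0).repeat(2,1))
cv2.imwrite('pics/c15.png',np.clip(cams.get_image('scene')[80:280,110:400]*1.7,0,255).astype(np.uint8).repeat(2,0).repeat(2,1))
E
```

```text
q6 1.1 t6 -0.0 p [ 0.4768 -0.197   0.2831] ft [-0.012 -0.045  0.034] F [ 1.4 -0.5  0.4] gap 0.0852
yaw 0.079 ydir [ 0.011 -0.004 -1.   ] t 22.15
```

View pics/w15.png

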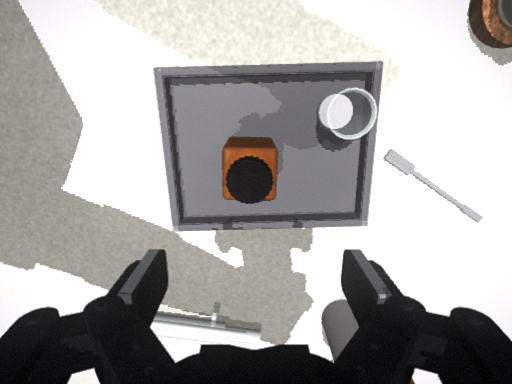

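View pics/s15.png

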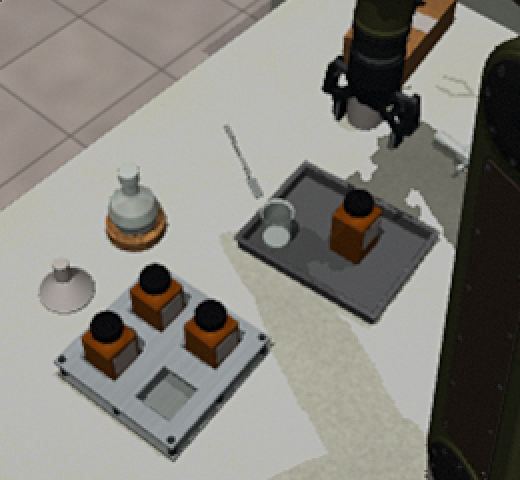

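View pics/c15.png

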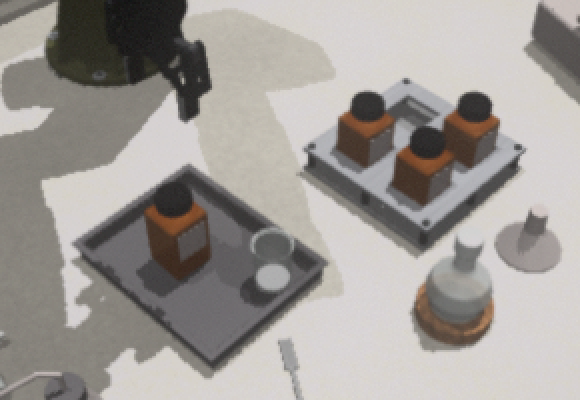

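```bash
python3 - <<'E'
from h import *
a=np.mean([cams.get_image('wrist').astype(float) for _ in range(6)],0).mean(2).astype(np.float32)
c=a[150:210,219:279]; c=cv2.resize(c,(480,480),interpolation=cv2.INTER_CUBIC); c=cv2.GaussianBlur(c,(0,0),3.5); c=cv2.createCLAHE(6,(2,2)).apply(np.clip(c*4,0,255).astype(np.uint8))
cv2.imwrite('pics/w16.png',c)
E
```

```text
(no output)
```

View pics/w16.png

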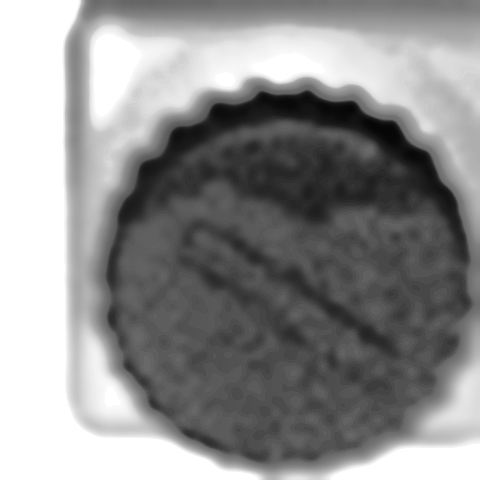

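```bash
python3 -c "
from h import *
print(monitor.get_obs()['qvel'].round(3)); print(order.finish_job())"
```

```text
[-0.    -0.002  0.006  0.     0.     0.001]
the job is handed in; nothing more can be done
None
```

I found the loose cap, closed it to its stop, and stood that bottle upright on the spill tray floor. The job is handed in at about 22 s of the 64 s allowed.

- **Finding it:** I twisted all four caps clockwise. The loose one was on the bottle at the rack's −x, +y opening. It followed the fingers until the moment rose to about 1 N m. The other three caps' top marks had not moved. The torque readings in the early part of the twists were too noisy to decide on, so I relied on the marks on the caps and the clear rise at the stop.
- **Moving it:** I gripped the bottle by its glass body (finger gap 59.5 mm), lifted it over the rack and lowered it about 25 mm to the −x side of the tray's centre. After contact I briefly pressed it down with about 17 N, then backed off before letting go.
- **Last checks:**
  - The bottle looks upright and well inside the rim.
  - Its cap mark sits about 34° clockwise of the bottle's sides, which matches the 0.6 rad stop.
  - The other three bottles are down in the rack.
  - The glassware and tools in view look unmoved.
  - The open gripper was clear of everything, and the arm was practically at rest.
- **Disagreement:** my first positions from the two fixed cameras differed by about 12 mm, so I worked from the wrist camera after that.

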